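# Release the last swing bolt of the instrument steriliser

## Robot

A 7-joint arm with a two-finger parallel gripper is mounted at the origin on the work surface. World frame = base frame: x ahead of the robot, y to its left, z up, the work surface at z = 0. Lengths are in m, angles in rad, forces in N, time in s.
With the tool pointing down it reaches from about 0.425 to 0.95 m from the base axis. Payload 4.7 kg.
Tool frame: the origin (TCP) lies at the very end of the fingers, on their centre line; the grasp point (between the pads) lies 19 mm behind it (env.grasp_offset is the distance from the TCP to the grasp point, in m); z points along the fingers, y is the direction in which the jaws open and shut (so a half turn about z gives the same grasp; the last joint's range is limited). The gripper opens to 85 mm and grips with 20 to 120 N. Pads are 22 mm wide; open, the fingers measure 114 mm over their backs; the gripper's body (76 mm by 85 mm) begins 54 mm behind the grasp point. The pads swing forward as they close: fully open they stand 13 mm farther back than shut.
Start: joints at [-1.364, 0.469, -0.049, 1.532, 0.024, 1.141, -0.082], TCP at [0.158, 0.656, 0.231] pointing down, gripper open.
Joint ranges: [-2.59, 2.59], [-0.33, 1.99], [-1.39, 1.29], [0.1, 2.45], [-1.04, 4.18], [0.21, 1.99], [-2.66, 2.66]. Speed limits (rad/s): [2.57, 2.57, 3.14, 3.14, 3.14, 3.14, 3.14].

## Interface

Orientations are given as [roll, pitch, yaw] about the fixed x, y, z axes, in that order (R = Rz(yaw) Ry(pitch) Rx(roll)).
In Python, from cell import env, kinematics, grab_frame, finish_job gives the robot as it stands. The module is installed in compiled form; this text tells all that it offers. Calls block until the motion is done:
- env.move_to(position, orientation): joint-space move of the TCP to a pose.
- env.movel(position, attitude=None, rate=0.15, max_force=None): straight line of the TCP; attitude=None keeps the orientation; rate is the mean speed in m/s. With max_force (N) it stops when the force on the tool has changed by that much, and returns True; else False.
- env.set_joints(angles): joint-space move.
- env.set_gripper(opening, newtons=None): finger opening in m; newtons is the grip in N (None keeps the last); returns when the fingers have stopped.
- env.wait(seconds).
- kinematics.ik(position, orientation): joint angles nearest the present ones, or None.
- env.sense(): the state.
- grab_frame(name): name is "scene" or "top" or "wrist"; returns a dict with "pixels" (400x640x3 uint8, blue, green, red), "z_map" (400x640 float32, m along the optical axis (not along the pixel's ray), 0 where there is no reading), "fx", "fy", "cx", "cy" (pixels), "R" (3x3) and "t" (3): a world point X has camera coordinates R X + t; the wrist camera has in their place "tool_from_camera" (4x4, takes a point from camera to tool coordinates, whose origin is the TCP and whose axes are the flange's). Camera axes: x right, y down, z forward; pixel columns grow to the right and rows downward; lengths in m; the calibration is good to about 2 mm. A picture is of the moment at which its call begins: read the wrist's pose just before it.
A pose or a line that the arm cannot do raises env.MotionError and nothing moves.
- finish_job(): hands the job in, once; it reports no verdict.
The state is a dict: "t": time; "q": joint angles; "qvel": joint speeds; "joint_torque": joint torques, N m; "tcp_pos": TCP position; "ee_rot": TCP orientation; "force": force on the tool from outside, world axes, zero at the start; "moment": the same for the moment, N m; "opening": finger opening in m.
Only numpy, scipy, OpenCV 4.12 (cv2) and the standard library are available. Lean on these libraries where they do the work, as an engineer would, in place of code of your own. Each camera call takes 0.05 s, during which the arm holds its last target.

## Task

Release the last closed clamp of the steriliser's lid: back its wing nut off by feel until its collar clears the raised lips of the slotted lug, but do not run the nut off the end of its bolt. Then swing the bolt out of the slot without forcing it and fold it right down onto its stop, like the three already open. Don't strain bolt or nut against the lug, don't lean on the lid, and leave the bottles where they stand.

Things in the scene. Friction and masses are not known exactly. Their poses are not given: they have to be found in the camera images.
- steriliser: Round bench steriliser, aluminium, 224 mm across its grey base, fixed on the table. Origin: centre of its underside, z up. The closed clamp is on its -x side ('outward' is its -x); the others, at +x, +y and -y, lie open, out to 230 mm from the axis, 60 to 130 mm high (heights are above the table).
- lid: Aluminium lid on a springy red gasket: rim 107 mm in radius, top 163 mm high, dome 183, handle across y 207, gauge on the +x half 223. Origin: centre of its underside when the gasket is relaxed, 151 mm high. The tight nut holds the lid lower by an unmeasured 0.2 to 5 mm (2.5 N per mm), so the lid first follows the nut up.
- lug_lip (a point): Mouth of the lug's slot, between the tops of its two lips (171 mm high with the gasket relaxed; this point stays there), 11 mm outward of the bolt. Slot 13.5 mm wide, lug 37 wide, 14 thick. The lips stand 3 mm above the nut's seat. The collar catches on them hard below 57.5 mm from the hinge pin, rubs over them lightly from 58 and passes freely from 59.
- clamp: Hinge pin of the closed clamp: origin on the pin, 113 mm high, 128 mm from the steriliser's axis; x, y, z as the steriliser's, rocking sideways up to 0.015 rad (play), not swinging. Carries the bolt (12 mm thick, swings about this y) and nut. The nut's collar starts 50 to 54.8 mm from here, not measured; past 59.5 mm it is off the sound thread.
- swing_bolt (a joint): Swing of the eyebolt, rad: 0 upright in the slot, growing outward and down; stop at 1.92 (20 degrees below level). Stiff hinge (0.12 N m): it stays where it is left; 1.5 to 2.5 N on the nut moves it.
- nut_axis (a point): Point on the bolt's axis 87 mm from the hinge pin, about mid-wing; it turns with the nut but does not rise with it. x: along the wings, z: to the bolt's free end. Loosens anticlockwise from above, 8 mm a turn, 0.06 to 0.2 N m. Black wings: one fin, 54 mm span, 9 mm thick, 18 to 42 mm above the collar's underside; hub 23 mm wide below; brass collar 22 mm wide.
- polish_plum: Small plum nail-polish bottle, 31 mm across, 72 mm tall, near the clamp. Origin: centre of its underside.
- polish_teal: Small teal nail-polish bottle, 31 mm across, 72 mm tall, near the clamp. Origin: centre of its underside.
- cleanser: Pink cleanser bottle with white cap, 52 mm across, 146 mm tall, beside the steriliser. Origin: centre of its underside.

How it is judged:
At the end, for the whole second after the job is handed in: The eyebolt is out of the slot and folded down to within 0.12 rad of its stop (swing above 1.8 rad), at rest and free of the lid, with the wing nut still on its thread (collar less than 59.5 mm from the hinge pin) (value of joint swing_bolt above 1.8 rad and velocity of joint swing_bolt between -0.05 and 0.05 rad/s and distance between wing_nut_c16 and clamp below 0.0895 m and contact force between clamp and lid below 0.5 N); the robot touches nothing.
It fails at once if the bolt or nut is strained against the lid's lug (more than 20 N): tightened further, wrenched sideways, or swung before it is clear (contact force between clamp and lid above 20 N).
It fails at once if the wing nut is run off the end of its bolt (collar more than 59.5 mm from the hinge pin) (distance between wing_nut_c16 and clamp above 0.0895 m).
It fails at once if the robot leans on the lid (more than 20 N) (contact force between any of the fingers, the arm and lid above 20 N).
It fails at once if a bottle is moved by more than 15 mm (distance of any of polish_plum, polish_teal, cleanser from where it was at the start of the episode above 0.015 m).
It also fails if it takes over 72 s, if anything falls off the work surface, if the arm or the gripper's body presses on something with over 40 N, if the wrist force passes 120 N, or if a joint passes its speed limit or range.

## Working session

There is one attempt and no reset: what is moved stays moved. The work goes in short steps, each a Python script; the robot and the scene stay as the last script left them, time stands still between calls to the robot, and variables do not carry over. Pictures are saved under pics/ and viewed, and the job is handed in when it is done.

```bash
mkdir -p pics; ls; cat > h.py <<'E'
import numpy as np, cv2
from cell import env, kinematics, grab_frame, finish_job
def snap(n,fn):
    s=env.sense(); f=grab_frame(n); cv2.imwrite('pics/'+fn+'.png',f['pixels']); 
    np.savez('pics/'+fn+'.npz',**{k:v for k,v in f.items()},tcp=s['tcp_pos'],rot=s['ee_rot']); return f
E
python3 - <<'E'
from h import *
s=env.sense(); print(s)
for n in ['scene','top','wrist']:
    f=snap(n,n+'0'); print(n,f['fx'],f['cx'],f['cy'],f.get('R'),f.get('t'),f.get('tool_from_camera'))
E
```

```text
pics
{'t': 0.0, 'q': array([-1.36390409,  0.46945428, -0.04861436,  1.53372147,  0.02409568,
        1.14101094, -0.08231644]), 'qvel': array([-0.00032581,  0.00073916,  0.00147628,  0.00020877, -0.00059051,
       -0.00143569,  0.0010171 ]), 'joint_torque': array([-2.03523182e-04, -5.10319483e+01, -4.66705486e-02, -2.37706536e+01,
        1.07518706e-02,  7.72533909e-03,  7.15581791e-06]), 'tcp_pos': array([0.15752622, 0.65574103, 0.23024117]), 'ee_rot': array([-3.13958514e+00,  6.27850687e-05,  2.90583180e+00]), 'force': array([ 0.53073159, -0.5519332 , -0.15701652]), 'moment': array([-0.01343309, -0.01576794,  0.0425093 ]), 'opening': 0.08535820661053271}
scene 471.2815965669124 322.91977811822574 204.20454216506965 [[ 0.03078146  0.99942163  0.01445349]
 [ 0.73589403 -0.01287469 -0.67697431]
 [-0.67639669  0.03147449 -0.73586471]] [-0.01257745 -0.35996334  1.43714715] None
top 411.84361366242257 321.07496620630263 198.8225913290461 [[ 0.00194264 -0.99948318  0.03208745]
 [-0.99091284 -0.00623951 -0.13436078]
 [ 0.13449155 -0.03153485 -0.99041283]] [-0.03703629  0.64355055  0.92769685] None
wrist 350.8803522563176 323.49060202592057 196.32136793854076 None None [[ 7.60556793e-04 -9.58648383e-01 -2.84592163e-01  7.26899556e-02]
 [ 9.99999708e-01  7.49370642e-04  1.48189663e-04 -2.01177255e-04]
 [ 7.12032306e-05 -2.84592192e-01  9.58648673e-01 -1.43805279e-01]
 [ 0.00000000e+00  0.00000000e+00  0.00000000e+00  1.00000000e+00]]
```

View pics/scene0.png

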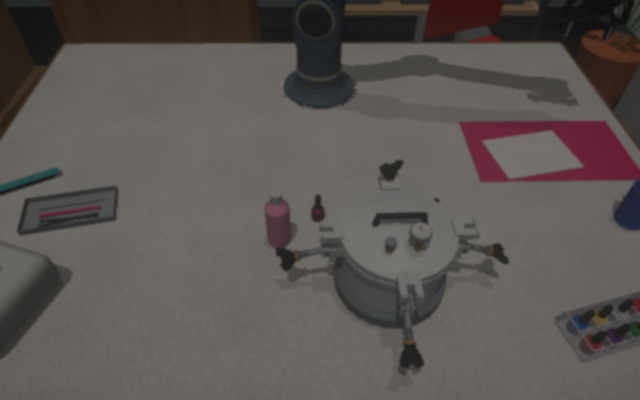

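View pics/top0.png

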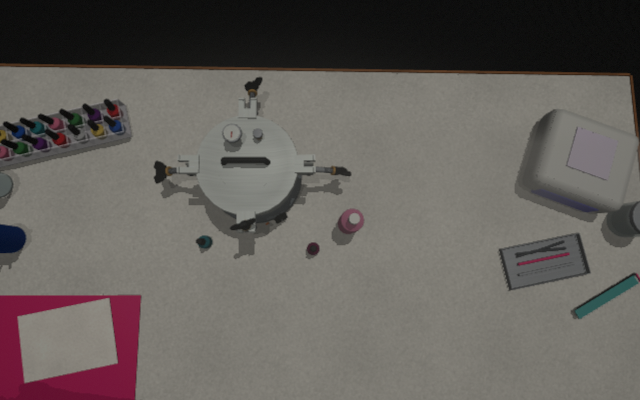

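View pics/wrist0.png

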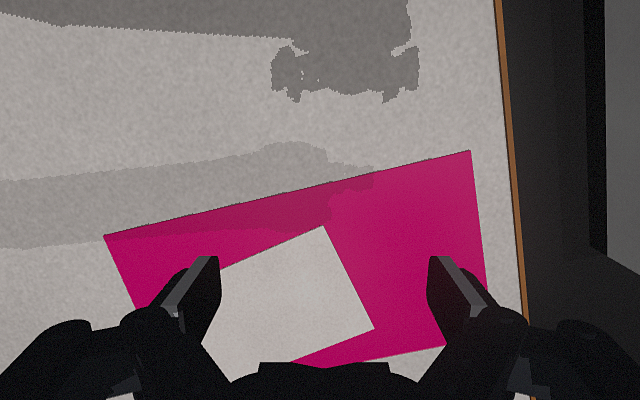

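The closed clamp is on the robot's side: wing nut near top (243,225), scene (390,172). Steriliser centre is near top (248,165), teal bottle (204,242), plum (313,249), pink (351,221). Next I'll get positions from these.

```bash
cat >> h.py <<'E'
def cloud(f):
    z=np.asarray(f['z_map'],float); v,u=np.mgrid[0:400,0:640]
    P=np.stack([(u-f['cx'])/f['fx']*z,(v-f['cy'])/f['fy']*z,z],-1)
    if 'R' in f: W=(P-f['t'])@np.asarray(f['R'])
    else:
        from scipy.spatial.transform import Rotation as Ro
        T=f['tool_from_camera']; W=P@T[:3,:3].T+T[:3,3]
        W=W@Ro.from_euler('xyz',f['rot']).as_matrix().T+f['tcp']
    W[z==0]=np.nan
    return W
def ray(f,u,v,h):
    R=np.asarray(f['R']);o=-R.T@f['t'];d=R.T@np.array([(u-f['cx'])/f['fx'],(v-f['cy'])/f['fy'],1])
    return o+d*(h-o[2])/d[2]
E
python3 - <<'E'
from h import *
for n in ['top','scene']:
    f=dict(np.load(f'pics/{n}0.npz')); W=cloud(f)
    pts={'top':dict(nut=(243,225),teal=(204,242),plum=(313,249),pink=(354,219),centre=(260,180)),'scene':dict(nut=(388,172),plum=(318,212),pink=(277,225),cen=(400,250))}[n]
    for k,(u,v) in pts.items(): print(n,k,W[v,u])
    sel=(abs(W[...,2]-.16)<.006)
    P=W[sel]; P=P[np.hypot(*(P[:,:2]-np.median(P[:,:2],0)).T)<.14]
    print(n,len(P),P[:,:2].min(0),P[:,:2].max(0),np.median(P,0))
f=dict(np.load('pics/top0.npz'));im=f['pixels'][60:270,140:380]
cv2.imwrite('pics/topz.png',np.clip(cv2.resize(im,None,fx=3.3,fy=2.85*1.0,interpolation=cv2.INTER_CUBIC).astype(float)*2,0,255))
f=dict(np.load('pics/scene0.npz'));im=f['pixels'][150:350,260:520]
cv2.imwrite('pics/scenez.png',np.clip(cv2.resize(im,None,fx=3,fy=3,interpolation=cv2.INTER_CUBIC).astype(float)*2,0,255))
E
```

```text
top nut [0.56992867 0.12231141 0.20228733]
top teal [0.54136408 0.23397271 0.05003005]
top plum [ 0.52573449 -0.01552269  0.07223726]
top pink [ 0.58732389 -0.1001998   0.14811291]
top centre [0.66328608 0.09418624 0.17839427]
top 2669 [ 0.55844468 -0.01780722] [0.82747713 0.25414647] [0.68721681 0.11318518 0.16398689]
scene nut [0.58081605 0.11753147 0.18914238]
scene plum [ 0.54309392 -0.01553767  0.03340666]
scene pink [ 0.61643462 -0.10109984  0.0777232 ]
scene cen [0.75999312 0.11683767 0.17796258]
scene 3362 [ 0.59384549 -0.01896085] [0.84638471 0.24442851] [0.74570484 0.1078038  0.1637431 ][ WARN:0@1.070] global loadsave.cpp:1063 imwrite_ Unsupported depth image for selected encoder is fallbacked to CV_8U.
```

View pics/topz.png

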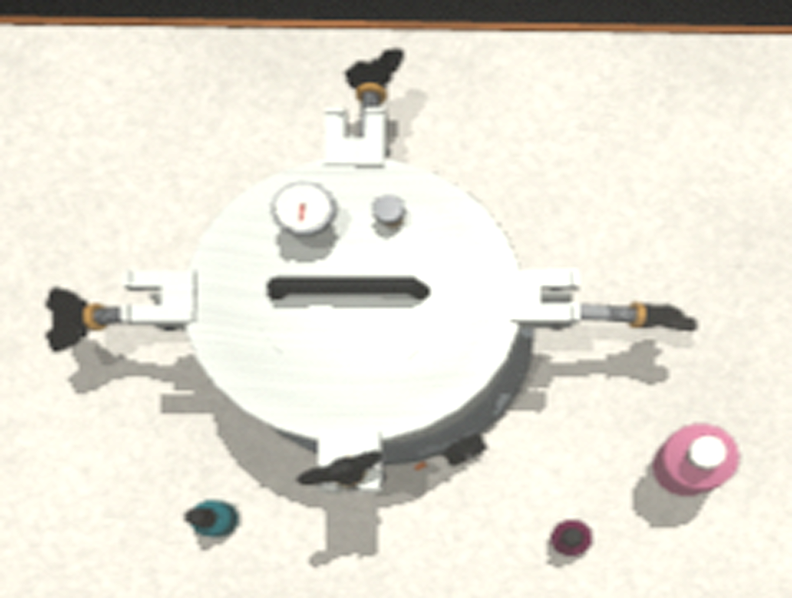

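View pics/scenez.png

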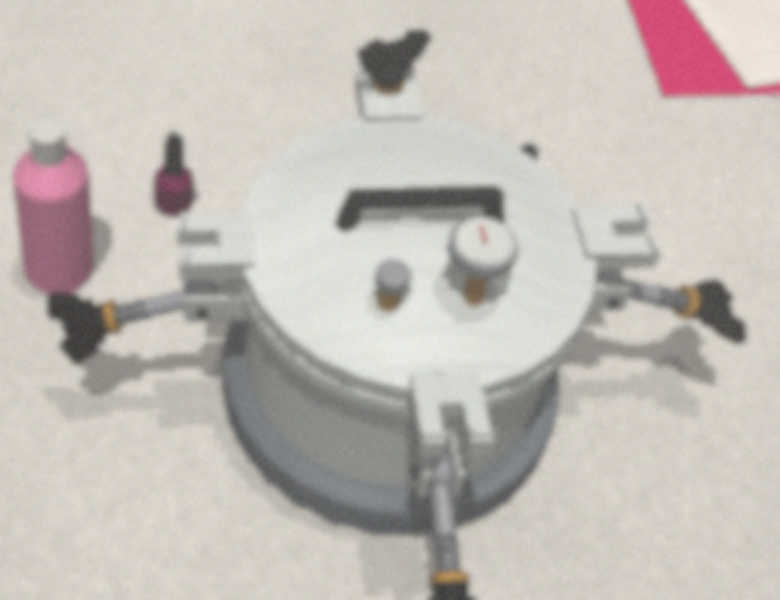

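```bash
python3 - <<'E'
from h import *
from scipy.optimize import least_squares
f=dict(np.load('pics/top0.npz')); W=cloud(f)
# lid rim: horizontally-flat pixels z in .15-.17
m=((W[...,2]>.150)&(W[...,2]<.19)); m[:, :150]=0;m[:,340:]=0
m=cv2.morphologyEx(m.astype(np.uint8),cv2.MORPH_CLOSE,np.ones((5,5)))
cs,_=cv2.findContours(m,cv2.RETR_EXTERNAL,cv2.CHAIN_APPROX_NONE); c=max(cs,key=cv2.contourArea)[:,0]
P=np.array([ray(f,u,v,.16)[:2] for u,v in c])
r=least_squares(lambda p:np.hypot(P[:,0]-p[0],P[:,1]-p[1])-.107,[.69,.113],loss='soft_l1',f_scale=.002); print('centre',r.x)
C=r.x; d=np.hypot(*(P-C).T)
print(np.percentile(d,[10,30,50,70]))
# lugs: points z .15-.175, radius .112-.145
q=W.reshape(-1,3); rr=np.hypot(q[:,0]-C[0],q[:,1]-C[1]); L=q[(rr>.113)&(rr<.15)&(q[:,2]>.145)&(q[:,2]<.178)]
a=np.arctan2(L[:,1]-C[1],L[:,0]-C[0])
for k in range(4):
    da=(a-k*np.pi/2+np.pi)%(2*np.pi)-np.pi; s=abs(da)<.4
    print('lug',k,s.sum(),da[s].mean(),(da[s].min()+da[s].max())/2,L[s,2].mean(),L[s,2].max())
g=cv2.cvtColor(f['pixels'],cv2.COLOR_BGR2GRAY)
q=W.copy(); sel=(q[...,2]>.18)&(np.hypot(q[...,0]-.57,q[...,1]-.12)<.05)
N=q[sel]; print(len(N),N.mean(0),N.min(0),N.max(0)); u,s_,vt=np.linalg.svd(N[:,:2]-N[:,:2].mean(0)); print(vt[0],s_)
for k,(u,v,h) in dict(teal=(200,243,.072),plum=(313,248,.072),pink=(354,219,.146)).items(): print(k,ray(f,u,v,h))
E
```

```text
centre [0.70038219 0.12413138]
[0.10534769 0.10641015 0.11655419 0.13032597]
lug 0 216 0.001701046466435 0.0061321162827479014 0.16591533718491308 0.1718872774193646
lug 1 220 0.022418621218114842 0.01588291761152205 0.16588222885309575 0.17210082709719027
lug 2 137 0.02091769554159438 0.013158177429366535 0.16677657566782847 0.1771914688087916
lug 3 222 0.015123930964591413 0.015243560784696353 0.1663511271678647 0.17298867392353465
161 [0.5719774  0.12176696 0.20122813] [0.56192384 0.09878427 0.18038516] [0.58365685 0.14517242 0.21200164]
[ 0.3597179  -0.93306111] [0.16652454 0.0431113 ]
teal [0.53846115 0.23729571 0.072     ]
plum [ 0.52797438 -0.01551544  0.072     ]
pink [ 0.58750683 -0.10043723  0.146     ]
```

```bash
python3 - <<'E'
from h import *
for yd in (-249,-159,-69,21,111):
    y=np.radians(yd)
    for z in (.33,.187): 
        q=kinematics.ik([.572,.1225,z],[np.pi,0,y]); print(yd,z,None if q is None else np.round(q,2))
# side view candidates: camera pose low, outward side
E
```

```text
-249 0.33 [-0.71  0.27  0.54  1.65 -0.14  1.27  0.22]
-249 0.187 [-0.65  0.39  0.48  1.83 -0.21  0.98  0.29]
-159 0.33 [-0.52  0.25  0.3   1.63 -0.08  1.27  1.73]
-159 0.187 [-0.44  0.37  0.21  1.81 -0.09  0.97  1.74]
-69 0.33 [-1.16  0.48  1.27  1.66 -0.46  1.35 -2.59]
-69 0.187 [-1.05  0.58  1.12  1.84 -0.59  1.09 -2.49]
21 0.33 [-0.82  0.29  0.7   1.65 -0.19  1.27 -1.3 ]
21 0.187 [-0.78  0.42  0.66  1.83 -0.3   0.99 -1.2 ]
111 0.33 [-0.71  0.27  0.54  1.65 -0.14  1.27  0.22]
111 0.187 [-0.65  0.39  0.48  1.83 -0.21  0.98  0.29]
```

```bash
python3 - <<'E'
from h import *
env.move_to([.572,.1225,.31],[np.pi,0,np.radians(-69)])
s=env.sense(); print(s['t'],s['tcp_pos'],np.round(s['q'],2),s['force'],s['moment'])
f=snap('wrist','w1'); f['tcp']=s['tcp_pos'];f['rot']=s['ee_rot']
W=cloud(f)
sel=(W[...,2]>.19)&(W[...,2]<.225)&(np.hypot(W[...,0]-.572,W[...,1]-.1225)<.04)
N=W[sel]; print(len(N),N.mean(0),N.min(0),N.max(0)); print(np.percentile(N[:,2],[10,50,90,98]))
v,u=np.nonzero(sel); print(u.min(),u.max(),v.min(),v.max())
E
```

```text
2.5667 [0.57189686 0.12346681 0.30967635] [-1.16  0.5   1.27  1.69 -0.49  1.32 -2.56] [-0.07312824  0.30331426  0.56142039] [-0.01522708  0.01199176  0.00677829]
778 [0.57344898 0.12219589 0.20707148] [0.56111296 0.09928421 0.20211589] [0.58493781 0.14760942 0.21213212]
[0.20378932 0.20712944 0.21050601 0.21140599]
316 327 159 226
```

View pics/w1.png

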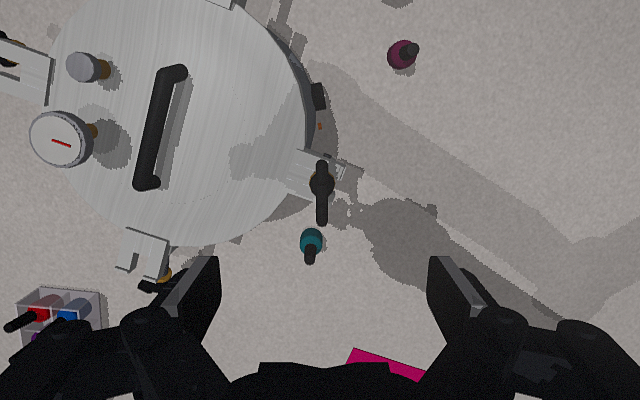

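```bash
python3 - <<'E'
from h import *
f=dict(np.load('pics/w1.npz')); W=cloud(f)
sel=(W[...,2]>.19)&(W[...,2]<.225)&(np.hypot(W[...,0]-.572,W[...,1]-.1225)<.04)
N=W[sel]; c=N[:,:2].mean(0)
u,s,vt=np.linalg.svd(N[:,:2]-c); d=vt[0]; print('dir deg',np.degrees(np.arctan2(d[1],d[0])))
t=(N[:,:2]-c)@d; n=(N[:,:2]-c)@[-d[1],d[0]]; print('t',t.min(),t.max(),'n',n.min(),n.max(),'mid',c+d*(t.min()+t.max())/2+np.array([-d[1],d[0]])*(n.min()+n.max())/2)
for a in np.linspace(t.min(),t.max(),9): 
    k=abs(t-a)<.004; print(round(a,4),k.sum(),N[k,2].mean().round(4),n[k].min().round(4),n[k].max().round(4))
C=np.array([.7004,.1241]); rr=np.hypot(W[...,0]-C[0],W[...,1]-C[1])
for nm,lo,hi,z0 in (('lidrim',.095,.105,.15),('table',.16,.3,-.02)):
    k=(rr>lo)&(rr<hi)&(abs(W[...,2]-z0-.012)<.02); print(nm,k.sum(),np.percentile(W[k][:,2],[10,50,90]))
for lo in np.arange(0.03,.11,.01):
    k=(rr>lo)&(rr<lo+.01)&(W[...,2]>.15)&(W[...,2]<.19); print(lo,np.median(W[k][:,2]))
k=(W[...,2]>.155)&(W[...,2]<.18)&(rr>.112)&(rr<.146)&(W[...,0]<.6); print('lug',k.sum(),np.percentile(W[k][:,2],[5,25,50,75,95]))
a=np.mean(W[k],0); print(a)
k=(rr>.17)&(rr<.3)&(W[...,2]<.02)
A=W[k]; print(np.linalg.lstsq(np.c_[A[:,:2]-C,np.ones(len(A))],A[:,2],rcond=None)[0])
k=(rr>.09)&(rr<.106)&(abs(W[...,2]-.162)<.008)
A=W[k]; print(np.linalg.lstsq(np.c_[A[:,:2]-C,np.ones(len(A))],A[:,2],rcond=None)[0])
im=f['pixels'][110:270,240:420]; cv2.imwrite('pics/w1z.png',cv2.resize(im,None,fx=3.7,fy=3.7,interpolation=cv2.INTER_CUBIC))
E
```

```text
dir deg 111.13153925410596
t -0.02452966174550598 0.026495719728090287 n -0.0042055976000176095 0.004115748602048907 mid [0.57313649 0.12312901]
-0.0245 62 0.206 -0.004 0.004
-0.0182 146 0.2076 -0.004 0.004
-0.0118 131 0.2097 -0.004 0.004
-0.0054 107 0.206 -0.0041 0.004
0.001 123 0.2042 -0.0041 0.0041
0.0074 144 0.2055 -0.0042 0.0041
0.0137 135 0.2092 -0.0042 0.0041
0.0201 104 0.208 -0.0042 0.0041
0.0265 42 0.2066 -0.0042 0.0041
lidrim 7572 [0.16379762 0.16509948 0.16827901]
table 51893 [0.00017233 0.00126171 0.00234523]
0.03 0.18066632611398722
0.04 0.1798410894565871
0.05 0.17901756533259267
0.060000000000000005 0.17616199595741078
0.07 0.1717049425314482
0.08000000000000002 0.16760207060823404
0.09000000000000001 0.16580046793851713
0.1 0.16476464203195348
lug 920 [0.16123717 0.16809289 0.16875195 0.16941392 0.17327414]
[0.57571955 0.12015206 0.16857591]
[-4.41924410e-04 -1.85954813e-05  1.25063657e-03]
[0.00263602 0.00322798 0.16565316]
```

View pics/w1z.png

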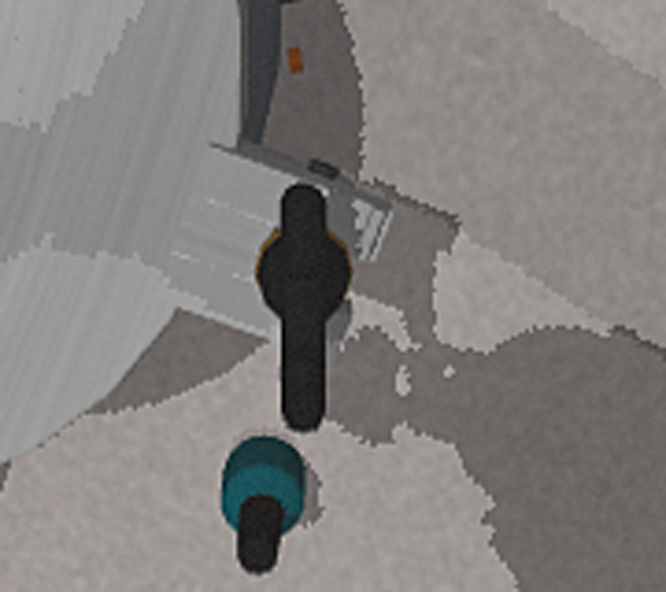

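Fin centre is about (0.573, 0.123), axis at 111°, in line with the jaws (vertical at column 321). Fin top is about 0.2095 with the table bias removed, so the collar is at roughly 54 mm, and the lug height says nearly the same. Next: descend and grip.

```bash
python3 - <<'E'
from h import *
env.set_gripper(.04)
Y=np.radians(-68.9)
env.movel([.5732,.1228,.215],[np.pi,0,Y],rate=.1)
env.wait(.3); s=env.sense(); print(s['t'],s['tcp_pos'],s['ee_rot'],s['force'],s['moment'])
hit=env.movel([.5732,.1228,.190],[np.pi,0,Y],rate=.03,max_force=4)
env.wait(.3);s=env.sense(); print(hit,s['t'],s['tcp_pos'],s['ee_rot'],s['force'],s['moment'],s['opening'])
snap('wrist','w2')
E
```

```text
4.525 [0.57335617 0.12285688 0.21531797] [-3.14097980e+00  8.56943810e-05 -1.20240313e+00] [-0.0170733   0.46942608  0.57799739] [-0.01326031  0.02782366 -0.00295973]
False 5.8083 [0.5732471  0.12282779 0.1901125 ] [-3.14140700e+00  2.66147569e-05 -1.20245985e+00] [-0.27224716 -0.75952509 -0.76971888] [-0.02510082 -0.00844161 -0.03446007] 0.03993111282350636
```

View pics/w2.png

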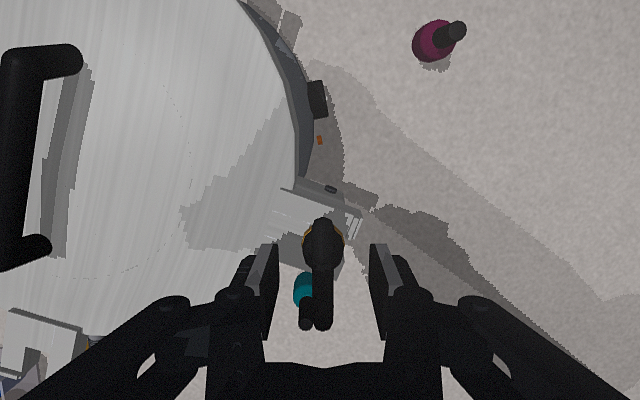

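The fin (col 321) sits between the pads (278 and 370, mid 324), so it is centred. Closing gently.

```bash
python3 - <<'E'
from h import *
env.set_gripper(.0,newtons=25)
env.wait(.2);s=env.sense(); print(s['t'],s['tcp_pos'],s['force'],s['moment'],s['opening'])
Y=np.radians(-68.9)
s0=s
for k in (1,2):
    q=kinematics.ik([.5732,.1228,.190+.000333*k/1.5],[np.pi,0,Y+np.radians(10*k)]); env.set_joints(q)
    s=env.sense(); print(k,round(s['t'],3),s['tcp_pos'],np.degrees(s['ee_rot'][2]),np.round(s['q'],3),s['force'].round(2),s['moment'].round(3),s['opening'])
E
```

```text
6.4333 [0.5734745  0.12288251 0.19010588] [ 1.14994193  0.99511929 -0.2939119 ] [ 0.08869242 -0.30525277  0.00827201] 0.008319672768480222
1 6.692 [0.57341637 0.12284627 0.19034132] -59.10302454334496 [-1.05   0.577  1.107  1.839 -0.582  1.096 -2.327] [ 1.82  0.58 -0.43] [ 0.111 -0.46   0.073] 0.008277413490812836
2 6.958 [0.5734806  0.12283352 0.19051721] -49.229968204464775 [-1.028  0.553  1.062  1.837 -0.548  1.08  -2.187] [1.87 0.32 0.94] [ 0.212 -0.445  0.078] 0.008492792060278686
```

```bash
cat >> h.py <<'E'
Y0=-68.9
def turn(k0,k1,step=10,x=.5732,y=.1228,z0=.190,lim=7):
    for a in np.arange(k0+step,k1+1e-6,step):
        q=kinematics.ik([x,y,z0+.008*a/360],[np.pi,0,np.radians(Y0+a)]); env.set_joints(q)
        s=env.sense(); print(a,round(s['t'],2),(s['tcp_pos']*1e3).round(2),(np.degrees(s['ee_rot'][2])-Y0-a).round(2),'q7',round(s['q'][6],2),s['force'].round(2),s['moment'].round(3))
        if np.linalg.norm(s['force'])>lim: print('LIMIT');break
E
python3 - <<'E'
from h import *
turn(20,130)
E
```

```text
30.0 7.22 [573.5  122.86 190.69] -0.38 q7 -2.05 [1.34 0.45 0.1 ] [ 0.181 -0.579  0.059]
40.0 7.49 [573.49 122.92 190.91] -0.39 q7 -1.9 [2.83 0.92 0.75] [ 0.25  -0.684  0.044]
50.0 7.76 [573.47 122.93 191.1 ] -0.41 q7 -1.76 [ 2.47  1.16 -0.67] [ 0.405 -0.754  0.036]
60.0 8.03 [573.44 122.95 191.32] -0.41 q7 -1.61 [ 3.23  1.58 -0.45] [ 0.426 -0.804  0.024]
70.0 8.29 [573.45 122.95 191.55] -0.42 q7 -1.47 [3.27 0.5  0.95] [ 0.491 -0.907  0.047]
80.0 8.56 [573.43 122.95 191.75] -0.42 q7 -1.32 [3.26 0.65 0.17] [ 0.606 -0.889  0.072]
90.0 8.82 [573.38 122.98 191.98] -0.42 q7 -1.17 [ 2.68  1.85 -0.15] [ 0.704 -0.957  0.076]
100.0 9.09 [573.34 123.01 192.19] -0.42 q7 -1.02 [3.26 2.78 0.67] [ 0.766 -1.04   0.064]
110.0 9.37 [573.31 123.05 192.41] -0.4 q7 -0.86 [3.98 4.43 0.01] [ 0.867 -1.026  0.046]
120.0 9.64 [573.19 122.92 192.6 ] -0.4 q7 -0.71 [3.12 3.35 1.04] [ 0.941 -0.85   0.041]
130.0 9.92 [573.13 122.93 192.81] -0.4 q7 -0.56 [2.76 3.72 0.76] [ 0.989 -0.847  0.009]
```

About 2.9 mm of lift so far, with lateral force near 4.6 N. I'll let go, take a flat side view of the collar against the lips, then regrip centred.

```bash
python3 - <<'E'
from h import *
from scipy.spatial.transform import Rotation as Ro
env.set_gripper(.04); s=env.sense(); print(s['t'],s['force'],s['moment'],s['opening'])
env.movel([.5732,.1228,.25],None,rate=.12)
s=env.sense(); print(s['t'],s['tcp_pos'],s['force'])
T=np.array(dict(np.load('pics/w1.npz'))['tool_from_camera'])
P=np.array([.571,.1225,.175])
for sgn in (1,-1):
  for e in (30,40,50,60):
    er=np.radians(e); z=np.array([np.cos(er),0,-np.sin(er)]); x=sgn*np.array([np.sin(er),0,np.cos(er)]); R=np.c_[x,np.cross(z,x),z]
    for D in (.2,.25):
        # camera D away looking at P
        cam=R@T[:3,:3]; pos=P-cam[:,2]*D; tcp=pos-R@T[:3,3]
        rpy=Ro.from_matrix(R).as_euler('xyz'); q=kinematics.ik(tcp,rpy)
        print(sgn,e,D,tcp.round(3),'cam',pos.round(3),cam[:,2].round(2),rpy.round(2),None if q is None else np.round(q,2))
E
```

```text
10.325 [0.71864745 0.53505922 0.05088107] [-0.00117593 -0.0665888   0.0096411 ] 0.04007805166367776
10.95 [0.57273457 0.12278207 0.2495321 ] [ 0.38820836  0.10431998 -0.35709985]
1 30 0.2 [0.522 0.123 0.185] cam [0.433 0.123 0.32 ] [ 0.69 -0.   -0.73] [ 3.14 -1.05  0.  ] None
1 30 0.25 [0.487 0.123 0.222] cam [0.399 0.123 0.357] [ 0.69 -0.   -0.73] [ 3.14 -1.05  0.  ] None
1 40 0.2 [0.524 0.123 0.194] cam [0.461 0.123 0.342] [ 0.55 -0.   -0.83] [ 3.14 -0.87  0.  ] None
1 40 0.25 [0.497 0.123 0.236] cam [0.433 0.123 0.384] [ 0.55 -0.   -0.83] [ 3.14 -0.87  0.  ] None
1 50 0.2 [0.528 0.123 0.202] cam [0.491 0.123 0.358] [ 0.4  -0.   -0.92] [ 3.14 -0.7   0.  ] None
1 50 0.25 [0.508 0.123 0.248] cam [0.472 0.123 0.404] [ 0.4  -0.   -0.92] [ 3.14 -0.7   0.  ] None
1 60 0.2 [0.534 0.123 0.209] cam [0.525 0.123 0.37 ] [ 0.23 -0.   -0.97] [ 3.14 -0.52  0.  ] [-1.23  0.11  0.89  2.25  0.29  0.34 -2.19]
1 60 0.25 [0.522 0.123 0.257] cam [0.513 0.123 0.418] [ 0.23 -0.   -0.97] [ 3.14 -0.52  0.  ] [-1.05 -0.02  0.63  2.2   0.46  0.52 -2.35]
-1 30 0.2 [0.537 0.122 0.212] cam [0.376 0.122 0.221] [
[... 211 characters left out ...]
 [3.14 0.87 3.14] [-1.1   0.09  0.65  2.44  2.07  0.35 -0.88]
-1 40 0.25 [0.498 0.122 0.238] cam [0.342 0.122 0.274] [ 0.92  0.   -0.4 ] [3.14 0.87 3.14] None
-1 50 0.2 [0.552 0.122 0.222] cam [0.404 0.122 0.285] [ 0.83  0.   -0.55] [3.14 0.7  3.14] [-0.93  0.08  0.52  2.31  1.1   0.26  0.14]
-1 50 0.25 [0.51  0.122 0.249] cam [0.362 0.122 0.313] [ 0.83  0.   -0.55] [3.14 0.7  3.14] [-0.98 -0.06  0.47  2.34  1.03  0.4   0.19]
-1 60 0.2 [0.561 0.122 0.224] cam [0.426 0.122 0.313] [ 0.73  0.   -0.69] [3.14 0.52 3.14] [-0.71  0.11  0.35  2.16  0.38  0.41  0.89]
-1 60 0.25 [0.524 0.122 0.259] cam [0.389 0.122 0.347] [ 0.73  0.   -0.69] [3.14 0.52 3.14] [-0.83 -0.01  0.41  2.19  0.44  0.51  0.82]
```

```bash
python3 - <<'E'
from h import *
env.move_to([.510,.1225,.249],[np.pi,.698,np.pi])
env.wait(.2)
s=env.sense(); print(s['t'],s['tcp_pos'],s['ee_rot'])
f=snap('wrist','w3')
cv2.imwrite('pics/w3z.png',cv2.resize(f['pixels'][100:280,220:440],None,fx=3.3,fy=3.3,interpolation=cv2.INTER_CUBIC))
W=cloud(dict(np.load('pics/w3.npz')))
k=(W[...,2]>.19)&(np.hypot(W[...,0]-.572,W[...,1]-.1225)<.04); print(k.sum(),W[k].min(0),W[k].max(0),np.percentile(W[k][:,2],[50,95,98]))
C=np.array([.7004,.1241]);rr=np.hypot(W[...,0]-C[0],W[...,1]-C[1])
t=(W[...,2]<.02)&(rr>.17)&(rr<.3); print('table',t.sum(),np.median(W[t][:,2]) if t.any() else None)
k=(W[...,2]>.15)&(W[...,2]<.18)&(rr>.110)&(rr<.15)&(W[...,0]<.6); print('lug',np.percentile(W[k][:,2],[5,25,50,75,95,99]))
E
```

```text
12.2833 [0.51074648 0.12232354 0.24919466] [-3.14138159  0.69830349  3.14020032]
1988 [0.55626334 0.0995036  0.19001455] [0.58544959 0.14538562 0.21431852] [0.20366839 0.21225388 0.21319198]
table 46718 0.0012943765100962984
lug [0.15492298 0.16144507 0.16880248 0.17049378 0.17727161 0.17939782]
```

View pics/w3z.png

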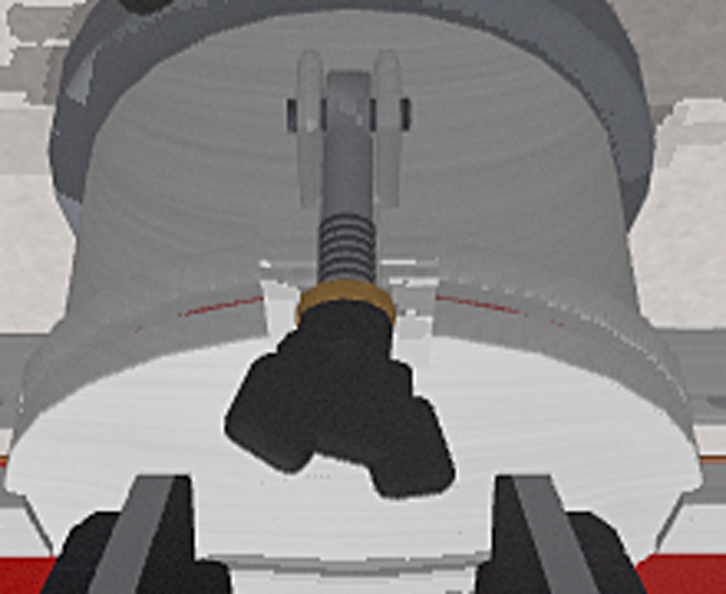

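The side view (upside down) shows the pin at zoom (350,114), the brass collar edge near (345,281), and the collar still close to the lips. Measuring the pin–collar distance by rays.

```bash
cat > meas.py <<'E'
from h import *
from scipy.spatial.transform import Rotation as Ro
def measure(fn,rows=False):
    f=dict(np.load(f'pics/{fn}.npz')); T=f['tool_from_camera']; Rt=Ro.from_euler('xyz',f['rot']).as_matrix()
    o=Rt@T[:3,3]+f['tcp']; R=Rt@T[:3,:3]
    def onx(u,v,x):
        d=R@np.array([(u-f['cx'])/f['fx'],(v-f['cy'])/f['fy'],1]); return o+d*(x-o[0])/d[0]
    im=f['pixels']; hsv=cv2.cvtColor(im,cv2.COLOR_BGR2HSV)
    br=cv2.inRange(hsv,(8,90,60),(30,255,255)); br[:150]=0; br[240:]=0; br[:,:290]=0; br[:,:]*=1; br[:,370:]=0
    n,l,st,ce=cv2.connectedComponentsWithStats(br); i=1+np.argmax(st[1:,4]); print('brass',st[i],ce[i])
    ub=st[i,0]+st[i,2]/2-.5
    W=cloud(f)
    uu=int(round(ub))
    for u in range(uu-4,uu+5,2):
        col=np.nonzero(l[:,u]==i)[0]; print(u,col.min(),col.max(), im[col.min()-3:col.min()+3,u].tolist())
    # dark pin heads
    g=cv2.cvtColor(im,cv2.COLOR_BGR2GRAY); m=(g<60).astype(np.uint8); m[:120]=0;m[150:]=0
    n2,l2,s2,c2=cv2.connectedComponentsWithStats(m)
    for j in range(1,n2):
        if s2[j,4]>8 and 295<c2[j,0]<355: print('pin',s2[j],c2[j])
    return f,onx,W,ub,l==i
if __name__=='__main__':
    import sys
    measure(sys.argv[1])
E
python3 meas.py w3
```

```text
brass [310 185  30  13 179] [324.79329609 189.30726257]
320 185 190 [[55, 51, 52], [85, 81, 81], [106, 98, 98], [45, 78, 100], [50, 87, 113], [52, 90, 120]]
322 185 190 [[59, 56, 56], [99, 91, 91], [93, 86, 92], [46, 88, 119], [51, 89, 113], [53, 91, 116]]
324 185 190 [[65, 64, 62], [107, 101, 103], [73, 84, 93], [46, 88, 118], [51, 89, 117], [48, 86, 114]]
326 185 190 [[62, 60, 59], [98, 91, 89], [93, 87, 89], [42, 86, 115], [51, 89, 117], [44, 88, 114]]
328 185 190 [[54, 49, 47], [76, 71, 70], [106, 101, 99], [46, 80, 101], [50, 89, 117], [51, 91, 116]]
pin [307 130   3   4   9] [307.66666667 131.44444444]
pin [342 130   2   9  18] [342.5 134. ]
```

```bash
python3 - <<'E'
from meas import *
f,onx,W,ub,m=measure('w3')
for xp in (.5724,.5735):
  for vp in (133.5,134,134.5):
    for vc in (184.2,184.5):
      p=onx(325,vp,xp); c=onx(325,vc,xp-.011); print(xp,vp,vc,p.round(4),c.round(4),'dist',round((c[2]-p[2])*1e3,2))
print('brass cloud',W[m][:,0].min(),np.median(W[m],0), 'front z range',W[m][:,2].min(),W[m][:,2].max())
n=W[m]; n=n[n[:,0]<n[:,0].min()+.004]; print(n[:,2].min())
k=(W[...,2]>.19)&(np.hypot(W[...,0]-.572,W[...,1]-.1225)<.04);N=W[k]; c=N.mean(0)
d=np.array([np.cos(np.radians(61.1)),np.sin(np.radians(61.1))]);t=(N[:,:2]-[.5725,.1225])@d
for a in np.arange(-.026,.027,.004): 
    q=abs(t-a)<.002; print(a.round(3),N[q,2].max().round(4) if q.any() else None)
f=dict(np.load('pics/w1.npz'));W=cloud(f);k=(W[...,2]>.19)&(np.hypot(W[...,0]-.572,W[...,1]-.1225)<.04);N=W[k]
d=np.array([np.cos(np.radians(-68.9)),np.sin(np.radians(-68.9))]);t=(N[:,:2]-[.5725,.1225])@d
for a in np.arange(-.026,.027,.004): 
    q=abs(t-a)<.002; print(a.round(3),N[q,2].max().round(4),np.median(N[q,2]).round(4))
E
```

```text
brass [310 185  30  13 179] [324.79329609 189.30726257]
320 185 190 [[55, 51, 52], [85, 81, 81], [106, 98, 98], [45, 78, 100], [50, 87, 113], [52, 90, 120]]
322 185 190 [[59, 56, 56], [99, 91, 91], [93, 86, 92], [46, 88, 119], [51, 89, 113], [53, 91, 116]]
324 185 190 [[65, 64, 62], [107, 101, 103], [73, 84, 93], [46, 88, 118], [51, 89, 117], [48, 86, 114]]
326 185 190 [[62, 60, 59], [98, 91, 89], [93, 87, 89], [42, 86, 115], [51, 89, 117], [44, 88, 114]]
328 185 190 [[54, 49, 47], [76, 71, 70], [106, 101, 99], [46, 80, 101], [50, 89, 117], [51, 91, 116]]
pin [307 130   3   4   9] [307.66666667 131.44444444]
pin [342 130   2   9  18] [342.5 134. ]
0.5724 133.5 184.2 [0.5724 0.1234 0.1139] [0.5614 0.1233 0.1721] dist 58.21
0.5724 133.5 184.5 [0.5724 0.1234 0.1139] [0.5614 0.1233 0.1723] dist 58.46
0.5724 134 184.2 [0.5724 0.1234 0.1144] [0.5614 0.1233 0.1721] dist 57.66
0.5724 134 184.5 [0.5724 0.1234 0.1144] [0.5614 0.1233 0.1723] dist 57.91
0.5724 134.5 184.2 [0.5724 0.1234 0.1149] [0.5614 0.1233 0.1721] dist 57.11
0.5724 134.5 184.5 [0.5724 0.1234 0.1149] [0.5614 0.1233 0.1723] dis
[... 367 characters left out ...]
1713] dist 57.37
0.5735 134.5 184.5 [0.5735 0.1234 0.1139] [0.5625 0.1233 0.1715] dist 57.62
brass cloud 0.5613781897974057 [0.56387748 0.12327965 0.17436692] front z range 0.16618893729683631 0.1769626857573386
0.17157045569590662
-0.026 0.2096
-0.022 0.2118
-0.018 0.2129
-0.014 0.2143
-0.01 0.2137
-0.006 0.2096
-0.002 0.2077
0.002 0.2078
0.006 0.2115
0.01 0.2142
0.014 0.2143
0.018 0.2129
0.022 0.2113
0.026 0.2083
-0.026 0.2074 0.2062
-0.022 0.2099 0.207
-0.018 0.2107 0.2087
-0.014 0.2118 0.2102
-0.01 0.2121 0.2083
-0.006 0.2077 0.2042
-0.002 0.2059 0.2044
0.002 0.2054 0.2044
0.006 0.3932 0.3849
0.01 0.397 0.3908
0.014 0.401 0.3945
0.018 0.4044 0.3956
0.022 0.2085 0.2069
0.026 0.2071 0.2057
```

Estimates of collar distance: 57.9 (rays), about 57.3–58 (depth), at most 57.7 from the stated start limit plus 2.9 mm of lift. I'll add 65° (1.45 mm), which gives about 58.5–59.1.

```bash
python3 - <<'E'
from h import *
yaw=np.radians(Y0+130-.4)
env.move_to([.5733,.1231,.24],[np.pi,0,yaw])
env.wait(.2); s=env.sense(); print(s['t'],s['tcp_pos'],s['q'].round(2),s['force'])
f=snap('wrist','w4')
hit=env.movel([.5733,.1231,.193],[np.pi,0,yaw],rate=.04,max_force=4); print(hit)
env.set_gripper(0,newtons=25)
s=env.sense(); print(s['t'],s['tcp_pos'],s['q'].round(2),s['force'],s['moment'],s['opening'])
if not hit: 
    z0=.193-.008*130/360
    turn(130,160,x=.5733,y=.1231,z0=z0)
E
```

```text
13.6833 [0.57267434 0.1231638  0.24007831] [-0.76  0.35  0.62  1.77 -0.23  1.09 -0.57] [-0.05559809  0.14443954  0.06566142]
False
15.4333 [0.5734017  0.1231676  0.19321493] [-0.74  0.4   0.6   1.82 -0.27  1.   -0.54] [-0.69997458 -0.55441338  1.82387431] [0.03289912 0.07615477 0.01032647] 0.008505697610195335
140.0 15.71 [573.38 123.11 193.39] -0.2 q7 -0.38 [-0.42 -0.99  1.6 ] [-0.003  0.083  0.094]
150.0 15.98 [573.38 123.09 193.55] -0.31 q7 -0.23 [-0.42 -0.33  1.6 ] [0.074 0.07  0.064]
160.0 16.26 [573.4  123.1  193.75] -0.36 q7 -0.07 [-0.07 -0.08  1.94] [0.087 0.081 0.013]
```

View pics/w4.png

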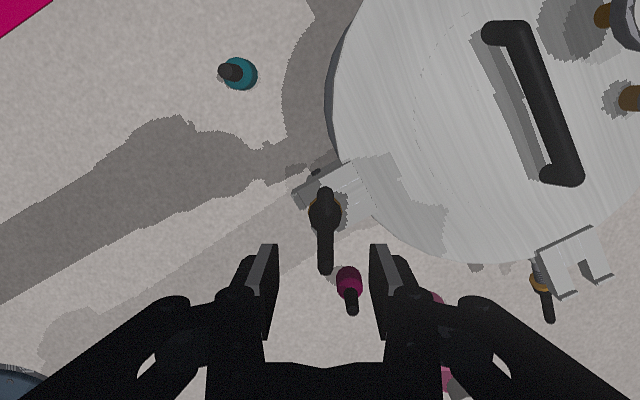

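Fin vertical at col 325, centred; the regrip holds near-zero side force. Continuing to 195°, then letting go and looking again.

```bash
python3 - <<'E'
from h import *
z0=.193-.008*130/360
turn(160,190,x=.5733,y=.1231,z0=z0); turn(190,195,step=5,x=.5733,y=.1231,z0=z0)
env.set_gripper(.04)
s=env.sense(); p=s['tcp_pos']; env.movel([.5733,.1231,.25],None,rate=.12)
env.move_to([.510,.1225,.249],[np.pi,.698,np.pi])
env.wait(.2); s=env.sense(); print(s['t'],s['tcp_pos'],s['ee_rot'])
f=snap('wrist','w5')
cv2.imwrite('pics/w5z.png',cv2.resize(f['pixels'][100:280,220:440],None,fx=3.3,fy=3.3,interpolation=cv2.INTER_CUBIC))
from meas import *
f,onx,W,ub,m=measure('w5')
n=W[m]; n=n[n[:,0]<n[:,0].min()+.004]; print('front z',n[:,2].min())
k=(W[...,2]>.19)&(np.hypot(W[...,0]-.572,W[...,1]-.1225)<.04); print(W[k].max(0),np.percentile(W[k][:,2],[50,95,98]))
t=(W[...,2]<.02); print('table',np.median(W[t][:,2]))
E
```

```text
170.0 16.53 [573.41 123.09 193.98] -0.38 q7 0.08 [0.01 0.26 3.55] [0.038 0.056 0.036]
180.0 16.81 [573.4  123.14 194.17] -0.39 q7 0.24 [-1.59  0.04  2.68] [0.111 0.058 0.067]
190.0 17.08 [573.44 123.12 194.38] -0.4 q7 0.4 [-0.68  0.06  3.35] [ 0.139 -0.042  0.072]
195.0 17.33 [573.44 123.15 194.5 ] -0.3 q7 0.48 [-0.95 -0.19  2.77] [ 0.103 -0.06   0.025]
19.6 [0.5109079  0.12241354 0.24918591] [3.14157077 0.69818017 3.14023399]
brass [310 186  30  14 180] [324.33333333 190.93333333]
320 187 192 [[104, 101, 99], [66, 61, 59], [58, 59, 66], [47, 92, 122], [52, 91, 117], [53, 93, 116]]
322 186 192 [[96, 91, 93], [91, 84, 83], [55, 53, 55], [53, 75, 92], [51, 94, 124], [48, 90, 119]]
324 186 192 [[107, 103, 103], [76, 74, 73], [53, 51, 50], [50, 70, 90], [49, 91, 121], [56, 95, 120]]
326 187 192 [[93, 85, 82], [57, 52, 52], [57, 69, 76], [52, 95, 124], [54, 91, 119], [51, 94, 117]]
328 187 192 [[104, 101, 100], [67, 64, 57], [54, 56, 64], [45, 92, 120], [48, 88, 116], [52, 91, 115]]
pin [342 130   2   9  18] [342.5 134. ]
front z 0.17263536825268955
[0.58709458 0.14423229 0.21582263] [0.20467336 0.21385848 0.21477136]
table 0.000991932442002269
```

View pics/w5z.png

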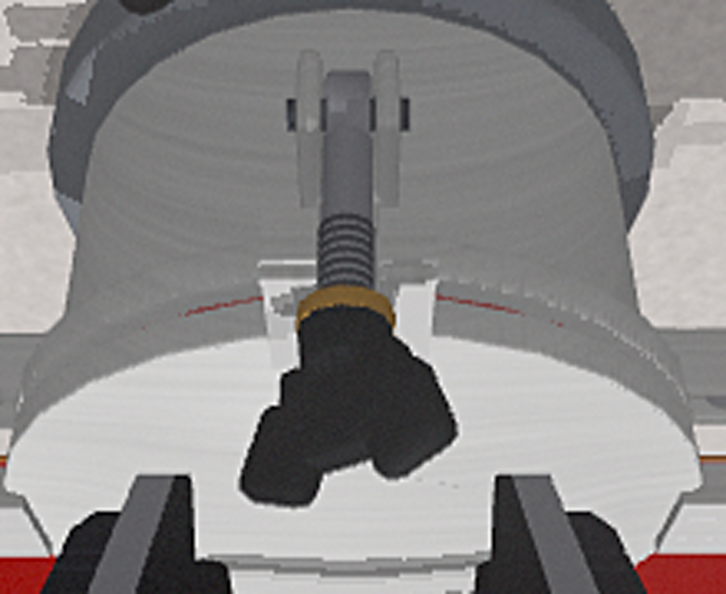

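The brass edge moved 1.5–2 px farther from the pin (about 1.4 mm), matching the turn, and no longer looks caught by the lips. Next I'll close the fingers, go in between nut and lid, and push the hub outward gently with force limits.

```bash
cat >> h.py <<'E'
PX,PY,PZ=.5727,.1232,.113
def push_pose(phi,dy=.012,gap=0.0):
    s,c=np.sin(phi),np.cos(phi)
    d=np.array([-s,c]);n=np.array([c,s])
    if phi<=np.pi/2:
        r=.066+.014*max(phi,0)/(np.pi/2); k=d*r+n*(.0115+gap); X=k[0]+.011
    else:
        r=.058+.008*(phi-np.pi/2)/.35; k=d*r+n*(.0115+gap); X=k[0]-.011
    return [PX+X,PY+dy,PZ+k[1]]
def sweep(a,b,st,lim,rate=.05,gap=0.):
    R=[np.pi,0,np.pi+.013]
    for p in np.arange(a,b+1e-9,st):
        hit=env.movel(push_pose(p,gap=gap),R,rate=rate,max_force=lim)
        s=env.sense(); print(round(p,2),hit,round(s['t'],2),(s['tcp_pos']*1e3).round(1),s['force'].round(2))
        if hit or np.linalg.norm(s['force'])>lim: print('STOP');return False
    return True
E
python3 - <<'E'
from h import *
env.set_gripper(0,newtons=25)
print(env.sense()['opening'])
for p in (0,.8,1.5,1.6,1.92): print(p,push_pose(p))
R=[np.pi,0,np.pi+.013]; P=push_pose(0); x=P[0]+.009
env.move_to([x,P[1],.255],R); s=env.sense(); print(s['t'],s['tcp_pos'],s['q'].round(2),s['force'])
hit=env.movel([x,P[1],P[2]],R,rate=.08,max_force=4); env.wait(.2)
s=env.sense(); print(hit,s['t'],s['tcp_pos'],s['force'],s['moment']); snap('wrist','w6'); snap('scene','s6')
f=cv2.imread('pics/s6.png')[140:260,310:470]; cv2.imwrite('pics/s6z.png',np.clip(cv2.resize(f,None,fx=4.5,fy=4.5).astype(np.float32)*1.8,0,255).astype(np.uint8))
E
```

```text
-0.00023543400128462754
0 [np.float64(0.5952), 0.13520000000000001, np.float64(0.179)]
0.8 [np.float64(0.5392517747596204), 0.13520000000000001, np.float64(0.17219985524942688)]
1.5 [np.float64(0.5053432830458078), 0.13520000000000001, np.float64(0.1300855343817109)]
1.6 [np.float64(0.5027217086120382), 0.13520000000000001, np.float64(0.12278203309448468)]
1.92 [np.float64(0.4957657809455252), 0.13520000000000001, np.float64(0.10123027369565227)]
21.25 [0.60348072 0.13491656 0.25453354] [-0.61  0.37  0.43  1.67 -0.17  1.14  1.45] [ 0.3423733   0.16113762 -0.60945298]
False 22.55 [0.60447423 0.13525995 0.17952147] [ 0.32048009  0.30635317 -0.4233443 ] [ 0.00894082 -0.03265475 -0.00200527]
```

View pics/w6.png

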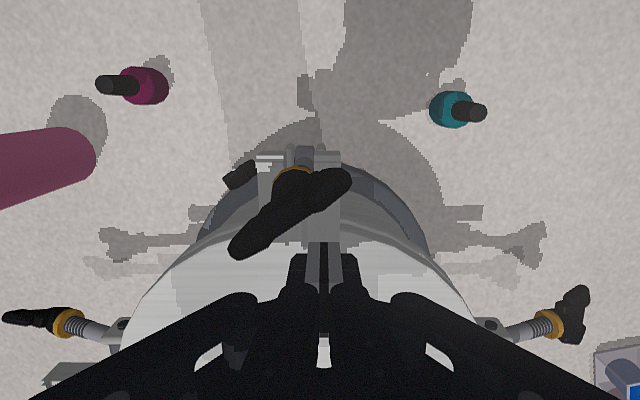

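View pics/s6z.png

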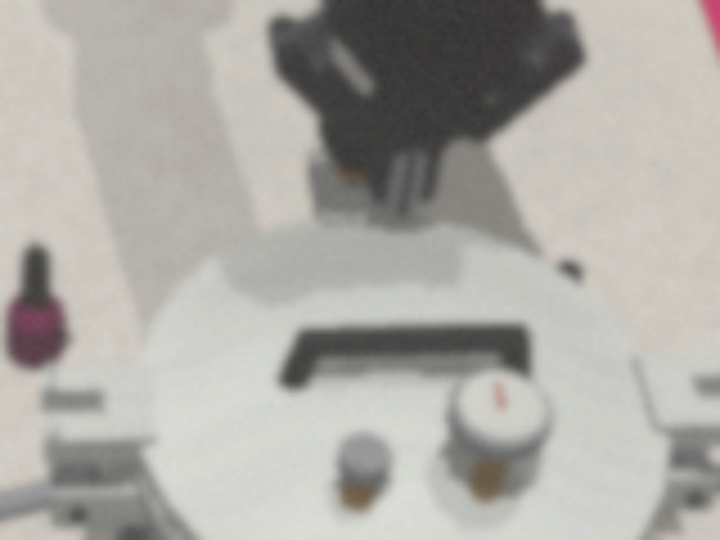

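The tips (cols 300–350, row 260) stand on the lid side of the hub, clear of the wing's left end. Pushing gently.

```bash
python3 - <<'E'
from h import *
R=[np.pi,0,np.pi+.013]
ok=True
for g in (.006,.004,.002,0):
    ok=ok and sweep(0,0,.1,7,rate=.02,gap=g)
if ok: ok=sweep(.04,.4,.04,7,rate=.03)
snap('wrist','w7')
E
```

```text
0.0 False 22.95 [601.  135.3 179. ] [-0.19 -0.84 -0.24]
0.0 False 23.2 [599.1 135.2 179. ] [ 0.14 -0.76 -0.92]
0.0 False 23.45 [597.1 135.2 179. ] [-0.43 -0.38  0.52]
0.0 False 23.7 [595.1 135.2 179. ] [-0.55 -0.31 -0.31]
0.04 False 23.95 [592.5 135.3 179.9] [-0.31  0.07  0.38]
0.08 False 24.2 [590.  135.3 180.6] [ 0.74 -0.29 -1.16]
0.12 False 24.45 [587.1 135.4 181.1] [1.65 0.21 0.13]
0.16 False 24.7 [584.2 135.4 181.4] [ 1.29  1.3  -1.19]
0.2 False 24.95 [581.4 135.4 181.8] [ 1.31  0.58 -0.59]
0.24 False 25.2 [578.4 135.4 181.9] [ 2.24  1.72 -0.68]
0.28 False 25.45 [575.6 135.3 181.9] [ 1.41  2.25 -1.85]
0.32 False 25.7 [572.7 135.4 182. ] [ 2.59  1.58 -0.88]
0.36 False 25.95 [569.9 135.4 181.8] [ 2.17  2.77 -1.18]
0.4 False 26.2 [566.9 135.2 181.5] [ 1.89  2.35 -0.7 ]
```

View pics/w7.png

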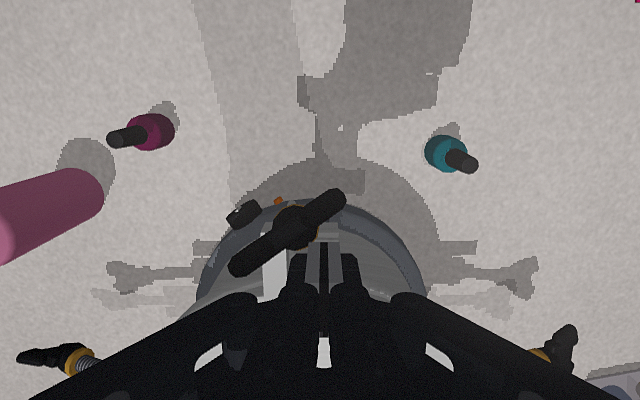

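The bolt is swinging out freely at about 2–3 N (nut now at (295,230), leaving the lug). Continuing the fold.

```bash
python3 - <<'E'
from h import *
ok=sweep(.5,1.5,.1,8,rate=.05)
snap('wrist','w8');snap('scene','s8')
f=cv2.imread('pics/s8.png')[100:260,290:480]; cv2.imwrite('pics/s8z.png',np.clip(cv2.resize(f,None,fx=3.7,fy=3.7).astype(np.float32)*1.8,0,255).astype(np.uint8))
E
```

```text
0.5 False 26.54 [558.9 134.7 180.2] [ 0.43  0.41 -0.12]
0.6 False 26.84 [552.2 135.  178.2] [-0.42  1.24 -0.05]
0.7 False 27.14 [545.4 135.3 175.5] [0.38 0.03 0.85]
0.8 False 27.44 [538.6 135.3 171.9] [-0.46  2.5   0.24]
0.9 False 27.74 [532.3 135.3 167.7] [0.07 1.4  0.22]
1.0 False 28.05 [526.3 135.3 162.9] [-0.15  1.41 -0.11]
1.1 False 28.36 [520.8 135.2 157.3] [ 0.73  1.59 -0.09]
1.2 False 28.67 [515.8 135.1 151.1] [0.16 2.5  0.8 ]
1.3 False 28.98 [511.5 135.  144.4] [-0.2  1.  -0.7]
1.4 False 29.28 [507.9 134.9 137.3] [ 0.08  0.55 -0.61]
1.5 False 29.6 [504.9 135.  129.7] [-0.12 -0.49  0.84]
```

View pics/w8.png

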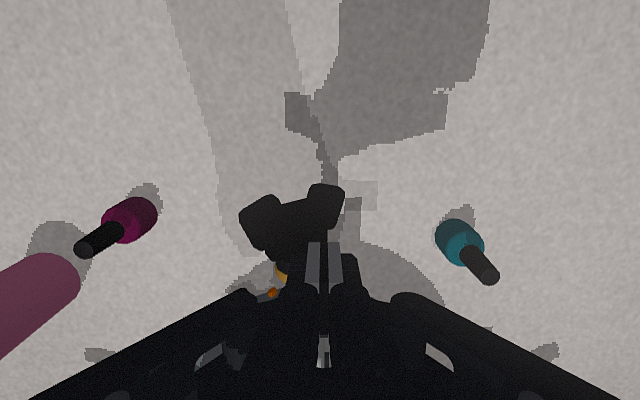

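View pics/s8z.png

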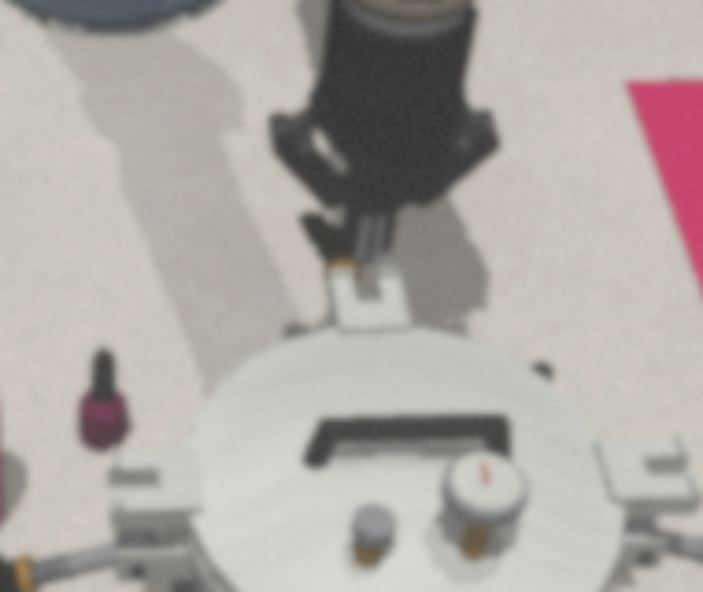

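```bash
python3 - <<'E'
from h import *
ok=sweep(1.56,1.96,.05,9,rate=.04)
s=env.sense(); print(s['tcp_pos'],s['force'])
snap('wrist','w9')
env.movel([s['tcp_pos'][0],s['tcp_pos'][1],.26],None,rate=.12)
env.move_to([.45,.1232,.30],[np.pi,0,np.pi+.013]); env.wait(.2)
s=env.sense(); print(s['t'],s['tcp_pos'],s['force'])
snap('wrist','w10');snap('top','t10')
W=cloud(dict(np.load('pics/w10.npz')))
k=(W[...,2]>.04)&(abs(W[...,1]-.1232)<.035)&(W[...,0]<.555)&(W[...,0]>.44)&(W[...,2]<.16); N=W[k]
for x in np.arange(.46,.555,.008):
    q=abs(N[:,0]-x)<.004; print(x.round(3),q.sum(),np.percentile(N[q,2],[50,98]).round(4) if q.sum()>3 else None)
f=cv2.imread('pics/t10.png')[60:270,140:380]; cv2.imwrite('pics/t10z.png',np.clip(cv2.resize(f,None,fx=3.3,fy=2.85).astype(np.float32)*1.8,0,255).astype(np.uint8))
E
```

```text
1.56 False 29.98 [503.7 135.2 125.1] [ 0.04  0.2  -0.4 ]
1.61 False 30.23 [502.2 135.2 122. ] [-0.96  0.51  0.49]
1.66 False 30.48 [500.6 135.2 118.9] [-0.82  1.39 -0.68]
1.71 False 30.73 [499.3 135.2 115.7] [-0.36  0.42 -0.08]
1.76 False 30.98 [498.1 135.2 112.3] [0.78 0.45 0.54]
1.81 False 31.23 [497.1 135.2 108.9] [-0.27  1.4  -0.37]
1.86 False 31.48 [496.3 135.2 105.3] [0.67 0.76 0.15]
1.91 False 31.73 [495.7 135.2 101.7] [ 0.15  0.14 -0.77]
1.96 False 31.98 [495.2 135.1  98. ] [0.26 0.2  0.76]
[0.49523934 0.13514188 0.09799006] [0.2610491  0.20295053 0.760622  ]
34.0833 [0.45006736 0.12329121 0.29891672] [0.09822392 0.49048406 0.73440297]
0.46 0 None
0.468 0 None
0.476 96 [0.0951 0.1001]
0.484 289 [0.0911 0.1011]
0.492 299 [0.0923 0.1017]
0.5 241 [0.0969 0.1019]
0.508 174 [0.1011 0.1052]
0.516 103 [0.1023 0.1056]
0.524 82 [0.1028 0.1051]
0.532 0 None
0.54 0 None
0.548 0 None
```

View pics/w10.png

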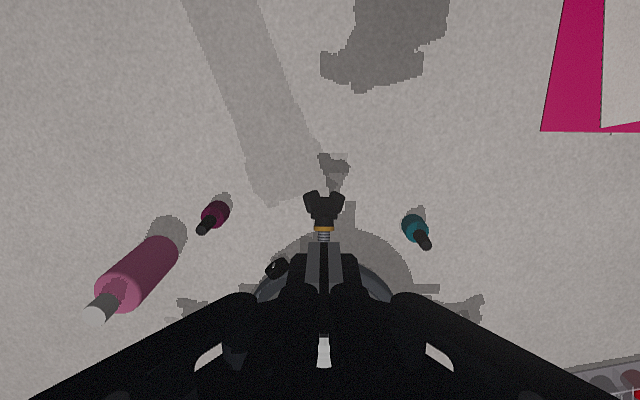

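View pics/t10z.png

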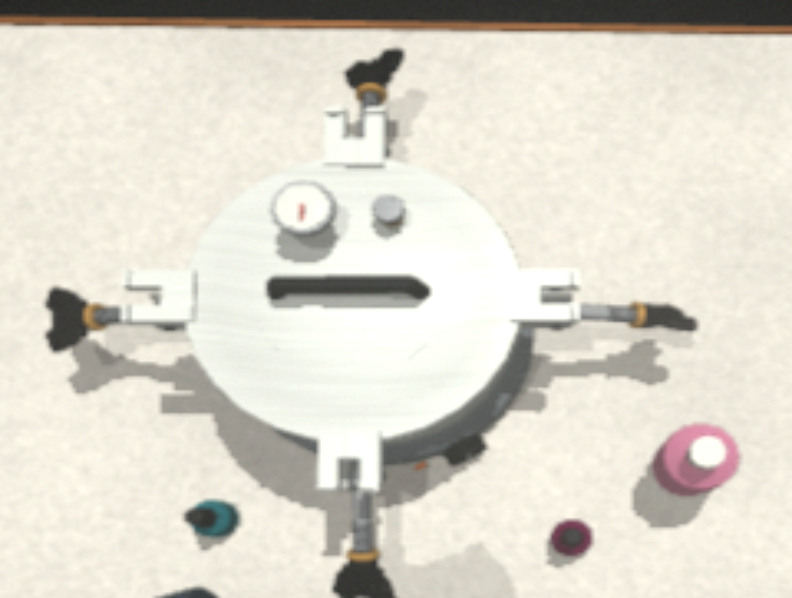

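The bolt lies folded (nut at (323,210) in wrist view, (363,575) in top zoom) and the bottles haven't moved. But I felt no contact with the stop, so I'll press it down once more, centred, to a small force limit.

```bash
python3 - <<'E'
from h import *
R=[np.pi,0,np.pi+.013]
x=.498
env.move_to([x,.1232,.16],R)
hit=env.movel([x,.1232,.108],R,rate=.08,max_force=4); s=env.sense(); print(hit,s['t'],s['tcp_pos'],s['force'])
z=s['tcp_pos'][2]
while not hit and z>.085:
    z-=.002; hit=env.movel([x,.1232,z],R,rate=.02,max_force=6); s=env.sense(); print(hit,s['t'],s['tcp_pos'].round(4),s['force'].round(2))
    if s['force'][2]>5: break
env.movel([x,.1232,.26],None,rate=.12)
env.move_to([.45,.1232,.33],R); env.wait(.3)
snap('wrist','w11')
for n in ('w10','w11'):
    W=cloud(dict(np.load(f'pics/{n}.npz')))
    k=(W[...,2]>.04)&(abs(W[...,1]-.1232)<.035)&(W[...,0]<.555)&(W[...,0]>.44)&(W[...,2]<.16); N=W[k]
    print(n,N.min(0),[np.percentile(N[abs(N[:,0]-x)<.003,2],95).round(4) for x in (.478,.484,.49,.496,.502,.508)])
E
```

```text
False 35.625 [0.49840076 0.12323705 0.10837145] [ 0.14425114 -1.18147958 -0.10827754]
False 35.875 [0.4981 0.1233 0.1066] [-0.22 -0.28  0.35]
False 36.125 [0.4979 0.1232 0.1043] [ 0.06 -0.92  0.13]
False 36.375 [0.4979 0.1232 0.1022] [ 0.29  0.06 -0.27]
False 36.625 [0.498  0.1232 0.1003] [ 0.23  0.61 -0.43]
False 36.875 [0.4981 0.1232 0.0984] [-0.24 -0.35  1.43]
False 37.125 [0.4985 0.1233 0.0968] [-0.01 -0.36  5.36]
w10 [0.47482884 0.10220758 0.07289007] [np.float64(0.0998), np.float64(0.1006), np.float64(0.1009), np.float64(0.1011), np.float64(0.1014), np.float64(0.1042)]
w11 [0.47564161 0.102224   0.07086777] [np.float64(0.0967), np.float64(0.098), np.float64(0.0985), np.float64(0.0987), np.float64(0.0993), np.float64(0.1022)]
```

```bash
python3 - <<'E'
from h import *
f=snap('top','t12'); W=cloud(f); hsv=cv2.cvtColor(f['pixels'],cv2.COLOR_BGR2HSV)
C=np.array([.7004,.1241]); br=cv2.inRange(hsv,(8,90,20),(30,255,255))>0
dx=W[...,0]-C[0];dy=W[...,1]-C[1];rr=np.hypot(dx,dy);a=np.arctan2(dy,dx)
for k in range(4):
    da=abs((a-k*np.pi/2+np.pi)%(2*np.pi)-np.pi)<.25
    b=da&br&(rr>.15)&(rr<.25)&(W[...,2]>.04); print(k,'brass',b.sum(),np.median(rr[b]),np.percentile(W[b][:,2],[50,90]))
    n=da&(rr>.14)&(rr<.26)&(W[...,2]>.04)
    print('   rmax',rr[n].max(),[ (np.percentile(W[n&(abs(rr-q)<.004)][:,2],90).round(4) if (n&(abs(rr-q)<.004)).sum()>2 else None) for q in (.16,.17,.18,.19,.2,.21,.22)])
for k,(u,v,h) in dict(teal=(200,243,.072),plum=(313,248,.072),pink=(354,219,.146)).items(): print(k,f['pixels'][v,u],dict(np.load('pics/top0.npz'))['pixels'][v,u])
im=f['pixels'][60:270,140:380]; cv2.imwrite('pics/t12z.png',np.clip(cv2.resize(im,None,fx=3.3,fy=2.85).astype(np.float32)*1.8,0,255).astype(np.uint8))
s=env.sense(); print(s['t'],s['force'],s['tcp_pos'])
E
```

```text
0 brass 31 0.18415807312083113 [0.10017364 0.10320346]
   rmax 0.22280238519160797 [np.float64(0.1104), np.float64(0.1045), np.float64(0.1012), np.float64(0.102), np.float64(0.0988), np.float64(0.0981), np.float64(0.0976)]
1 brass 34 0.18510748320019194 [0.09957514 0.10195815]
   rmax 0.22119841271809343 [np.float64(0.1067), np.float64(0.1045), np.float64(0.1016), np.float64(0.1013), np.float64(0.0939), np.float64(0.0897), np.float64(0.0865)]
2 brass 30 0.18830577476842703 [0.09904898 0.1037366 ]
   rmax 0.25999670444203904 [np.float64(0.1074), np.float64(0.1057), np.float64(0.1007), np.float64(0.1024), np.float64(0.6505), np.float64(0.6643), np.float64(0.6708)]
3 brass 23 0.18531569714165635 [0.10089522 0.10412233]
   rmax 0.22389792392146027 [np.float64(0.1083), np.float64(0.1049), np.float64(0.1008), np.float64(0.1022), np.float64(0.1027), np.float64(0.1042), np.float64(0.1043)]
teal [31 33 33] [31 33 34]
plum [42 44 45] [39 42 42]
pink [139 146 147] [130 137 137]
39.475 [ 0.00080458  0.0179645  -0.56461827] [0.44999897 0.12307614 0.32928724]
```

View pics/t12z.png

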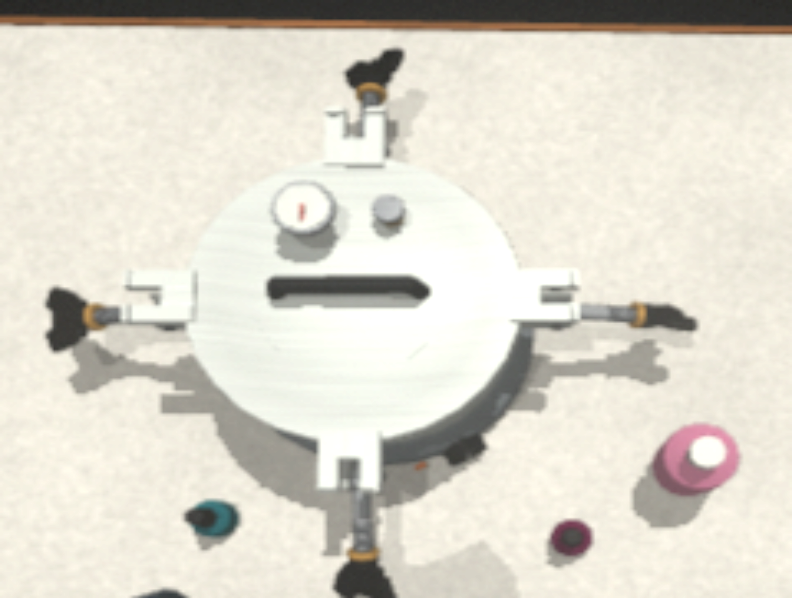

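View pics/w11.png

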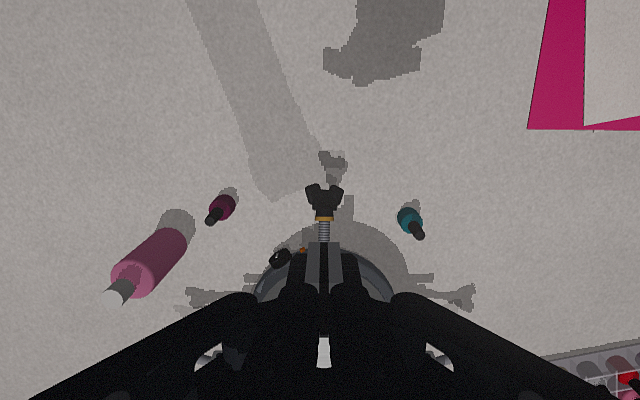

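The heights along the bolt (0.107, 0.106, 0.101, 0.102 at 160–190 mm) match the three open clamps, the bottles are where they were, and the robot touches nothing. Handing in.

```bash
python3 -c "
from h import *
finish_job(); print(env.sense()['t'])"
```

```text
the job is handed in; nothing more can be done
the job is handed in; nothing more can be done
```

The last clamp is released and its bolt is folded down onto its stop like the other three. I handed the job in at about 39.5 s, and no verdict came back.

- **Nut:** I backed it off 195° in two grips, about 4.3 mm. The first grip built up side forces of up to about 6 N. After I let go and regripped centred, they stayed under 2 N. I put the collar at about 58.5–59.1 mm from the pin. That comes from the stated start limit plus the turn, and side views before and after (good to about half a millimetre) agreed. The torque readings were too noisy to show clearly when the nut left its seat, so I relied on the camera and turn count instead.
- **Swing:** I pushed the hub outward with closed fingers at about 2–4 N, and it did not catch on the lips. I felt no stop at the end of the first fold. A second, centred press lowered it about 2 mm more and met a firm 5.4 N.
- **Last checks:** The bolt's heights at 160–190 mm from the axis were 107, 106, 101 and 102 mm, within about 3 mm of the three open clamps. The bottles looked unmoved in the top view, and the arm was clear with tool force near zero. The swing angle could not be read directly, so it is judged from those heights and the stop contact.
- **Disagreement:** During the second press the fingertip stopped about 5 mm lower than my simple finger model predicted. I put that down to the tips being narrower than assumed, since the heights match the other clamps.

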